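# Pack the gap in the planing jig

### The arm

A 7-joint arm with a two-finger parallel gripper is mounted at the origin on the work surface. World frame = base frame: x ahead of the robot, y to its left, z up, the work surface at z = 0. Lengths are in m, angles in rad, forces in N, time in s.
With the tool pointing down it reaches from about 0.425 to 0.95 m from the base axis. Payload 4.7 kg.
Tool frame: the origin (TCP) lies between the finger pads; the fingertips stand 22 mm ahead of it and the grasp point (between the pads) lies 3 mm ahead of it (ctrl.tip_reach is the distance from the TCP to the fingertips, in m); z points along the fingers, y is the direction in which the jaws open and shut (so a half turn about z gives the same grasp; the last joint's range is limited). The gripper opens to 87 mm and grips with 3 to 60 N. Pads are 19 mm wide; open, the fingers measure 117 mm over their backs; the gripper's body (75 mm by 190 mm) begins 51 mm behind the grasp point.
Start: joints at [1.293, 0.469, -0.049, 1.532, 0.024, 1.141, -0.082], TCP at [0.166, -0.654, 0.245] pointing down, gripper open.
Joint ranges: [-2.59, 2.59], [-0.33, 1.99], [-1.39, 1.29], [0.1, 2.45], [-1.04, 4.18], [0.21, 1.99], [-2.66, 2.66]. Speed limits (rad/s): [2.57, 2.57, 3.14, 3.14, 3.14, 3.14, 3.14].

### API

Orientations are given as a rotation vector (axis times angle).
In Python, from bench import ctrl gives the robot as it stands.
- The arm moves only by the tool move_arm, never from a script. Its argument "deltas" is a list of rows, each a list of 5 numbers: the shift along the tool's x, y, z in cm, then the turn about the tool's z in rad, then the opening in per cent of the stroke, from 0 (shut) to 100 (fully open). A call has 1 to 10 rows; each row is the pose to reach, as a shift and turn from the pose commanded when the call began, along the tool's axes at that moment; what a row does not reach only later rows make up. A row lasts 1/10 s, in which the tool goes at most 50 mm and 8.59 degrees, less where a joint would pass 70% of its speed; a pose out of reach is approached as far as the arm can. A call with a gripper value outside its range is refused whole. The fingers move at their own pace and stop on an object; "newtons" is the grip in N (left out, the last holds). Time passes only in rows, so rows that repeat a pose let the fingers close. It gives the time, the measured TCP pose, the force and the opening at its end, in the units of the state.
- ctrl.get_state(): the state, without advancing time (a new reading comes with each control period).
- ctrl.capture(name): name is "scene" or "top" or "wrist"; returns the picture (384x512x3 uint8, red, green, blue); there is no depth.
- ctrl.camera_info(name): a dict with "fov_y" (degrees; the focal length in pixels is half the picture's height over the tangent of half this angle, whatever the lens; pixels are square), "cx", "cy" (the principal point, pixels), "k1" (the pictures are not rectified: a ray, as slopes to the right and down, at radius r is drawn at 1 + k1 r^2 times it, then the intrinsics apply), "T" (4x4, takes a point from camera to world coordinates). Camera axes: x right, y down, z forward; pixel columns grow to the right and rows downward; lengths in m; the calibration is good to about 2 mm. A picture is of the moment at which its call begins: read the wrist's pose just before it. camera_info takes no time and is no camera call; for the wrist camera it gives the pose at the moment of the call.
- ctrl.finish_job(): hands the job in, once; it reports no verdict.
The state is a dict: "time_s": time; "qpos": joint angles; "joint_vel": joint speeds; "effort": joint torques, N m; "eef_pos": TCP position; "ee_rot": TCP orientation; "wrist_force": force on the tool from outside, world axes, zero at the start; "wrist_torque": the same for the moment, N m; "gripper_width": finger opening in m.
Only numpy, scipy, OpenCV 4.12 (cv2) and the standard library are available. Lean on these libraries where they do the work, as an engineer would, in place of code of your own. Each camera call takes 0.05 s, during which the arm holds its last target. There are 200 camera calls.

### The job

The oak rail in the planing jig must not slide when it is planed, so pack the gap between its free end and the dark end stop: of the three wooden spacers on the bench take the one that fills the gap (the thickest that goes in, with a few millimetres of play on each side) and set it down into the gap, upright, standing fully on the jig's base, square to the rail and centred on the rail's width. Leave the other two spacers standing upright on the bench.

Things in the scene. Friction and masses are not known exactly. Their poses are not given: they have to be found in the camera images.
- thin_grip (a point): Tab centre of the thin spacer, a loose pale-wood block standing on the bench: body 84 (x) x 20 (y, its thickness) x 48 mm high; on the middle of its top a grip tab 30 (x) x 14 (y) x 44 mm high, 92 mm over all. The point is 70 mm above the underside, 22 mm below the tab's top. z up; a half turn about z looks the same. About 69 g, give or take a third.
- middle_grip (a point): Tab centre of the middle spacer, a loose pale-wood block standing on the bench: body 84 (x) x 42 (y, its thickness) x 48 mm high; on the middle of its top a grip tab 30 (x) x 14 (y) x 44 mm high, 92 mm over all. The point is 70 mm above the underside, 22 mm below the tab's top. z up; a half turn about z looks the same. About 131 g, give or take a third.
- thick_grip (a point): Tab centre of the thick spacer, a loose pale-wood block standing on the bench: body 84 (x) x 64 (y, its thickness) x 48 mm high; on the middle of its top a grip tab 30 (x) x 14 (y) x 44 mm high, 92 mm over all. The point is 70 mm above the underside, 22 mm below the tab's top. z up; a half turn about z looks the same. About 193 g, give or take a third.
- rail_end (a point): Foot of the end face of the oak rail fixed in the jig, mid-width, on top of the jig's plywood base, 12 mm above the bench. y points along the rail, into it; x across; z up. Rail 60 wide (x), 45 high, 320 mm long to +y; the gap lies to -y. A strap over the rail, 73 to 97 mm to +y, is 60 mm high. The base is 150 mm wide and reaches 125 mm either way along y.
- stop_face (a point): Foot of the face of the fixed dark wooden end stop that looks at the rail's end, mid-width, on top of the base. Axes as rail_end's. Stop 136 wide (x), 20 thick (to -y), 48 mm high, bolt heads to 53 mm. It is bolted in one of three places: the gap from here to rail_end is 32, 54 or 76 mm. Nothing else stands in or beside the gap; the empty bolt holes are flat.
Things that resemble listed ones, but are neither listed nor needed, are in the scene too. Leave any orange look-alike of the part that bears thick_grip alone.

How it is judged:
At the end, for the whole second after the job is handed in: The thickest spacer that fits stands in the gap at rest on the jig's base (height within 7 mm), upright within 10 degrees, square to the rail within 11 degrees, its centre within 20 mm of the rail's centre line; the other two stand on the bench, upright within 10 degrees (((y of stop_face in the frame of rail_end between -0.038 and -0.026 m and x of thin_grip in the frame of rail_end between -0.02 and 0.02 m and y of thin_grip in the frame of rail_end between -0.026 and -0.006 m and z of thin_grip in the frame of rail_end between 0.063 and 0.077 m and angle between each of thin_grip, middle_grip, thick_grip's own z axis and vertical below 0.175 rad and angle between the y axis of thin_grip and the y axis of rail_end, either way round below 0.2 rad and linear speed of thin below 0.02 m/s and height (world z) of middle_grip between 0.063 and 0.077 m and height (world z) of thick_grip between 0.063 and 0.077 m) or (y of stop_face in the frame of rail_end between -0.06 and -0.048 m and x of middle_grip in the frame of rail_end between -0.02 and 0.02 m and y of middle_grip in the frame of rail_end between -0.037 and -0.017 m and z of middle_grip in the frame of rail_end between 0.063 and 0.077 m and angle between each of middle_grip, thin_grip, thick_grip's own z axis and vertical below 0.175 rad and angle between the y axis of middle_grip and the y axis of rail_end, either way round below 0.2 rad and linear speed of middle below 0.02 m/s and height (world z) of thin_grip between 0.063 and 0.077 m and height (world z) of thick_grip between 0.063 and 0.077 m) or (y of stop_face in the frame of rail_end between -0.082 and -0.07 m and x of thick_grip in the frame of rail_end between -0.02 and 0.02 m and y of thick_grip in the frame of rail_end between -0.048 and -0.028 m and z of thick_grip in the frame of rail_end between 0.063 and 0.077 m and angle between each of thick_grip, thin_grip, middle_grip's own z axis and vertical below 0.175 rad and angle between the y axis of thick_grip and the y axis of rail_end, either way round below 0.2 rad and linear speed of thick below 0.02 m/s and height (world z) of thin_grip between 0.063 and 0.077 m and height (world z) of middle_grip between 0.063 and 0.077 m))); the robot touches nothing.
It also fails if it takes over 38 s, if anything falls off the work surface, if the arm or the gripper's body presses on something with over 40 N, if the wrist force passes 120 N, or if a joint passes its speed limit or range.

## Working session

There is one attempt and no reset: what is moved stays moved. The work goes in short steps, Python scripts to look and compute and a tool call to move; the robot and the scene stay as the last step left them, time stands still between calls to the robot, and variables do not carry over. Pictures are saved under pics/ and viewed, about 8 in all and at most 12, crops included, and the job is handed in when it is done.

Besides the shell and the picture viewer there is one more tool, called after "Request:" as name(argument=value, ...), one argument or row to a line, values as JSON. move_arm: Moves the arm, as the interface text tells. Its arguments: {"type":"object","properties":{"deltas":{"type":"array","items":{"type":"array","items":{"type":"number"}}},"newtons":{"type":"number"}},"required":["deltas"]}

```bash
mkdir -p pics; python3 - <<'E'
from bench import ctrl
import cv2,numpy as np
s=ctrl.get_state();print(s)
for n in("scene","top"):
    i=ctrl.camera_info(n);print(n,i)
    im=ctrl.capture(n);cv2.imwrite(f"pics/{n}0.png",cv2.resize(im[:,:,::-1],(800,600),interpolation=cv2.INTER_CUBIC))
E
```

```text
{'time_s': 0.0, 'qpos': array([ 1.29309482,  0.46943697, -0.04860166,  1.53369913,  0.0240662 ,
        1.14098901, -0.08227449]), 'joint_vel': array([ 8.03614054e-04,  6.22287800e-04, -1.12820246e-03,  6.03539710e-04,
        6.70978230e-04,  7.16672480e-05, -2.28071990e-04]), 'effort': array([ 4.07248353e-05, -5.07969046e+01, -8.06788565e-02, -2.36152875e+01,
       -6.11891015e-02,  3.79402586e-02,  1.90510659e-04]), 'eef_pos': array([ 0.16609971, -0.65366677,  0.24350021]), 'ee_rot': array([-3.11539200e+00, -3.89646528e-01,  4.38493689e-04]), 'wrist_force': array([-0.02862227,  0.81994606,  0.55154938]), 'wrist_torque': array([-0.02227471,  0.05397966, -0.01419163]), 'gripper_width': 0.08690787776425399}
scene {'fov_y': 43.0670403904337, 'cx': 255.1693802586117, 'cy': 187.95837997921822, 'k1': -0.2032648999954351, 'T': array([[ 0.88051685,  0.31690712, -0.35250525,  0.97269078],
       [ 0.47399701, -0.58220485,  0.6605788 , -0.95899477],
       [ 0.00411186, -0.7487372 , -0.66285421,  0.90674967],
       [ 0.        ,  0.        ,  0.        ,  1.        ]])}
top {'fov_y': 53.70891120816628, 'cx': 259.8503688482315, 'cy': 192.54888759675478, 'k1': -0.09646151638358122, 'T': array([[ 0.01033976, -0.98530239,  0.17050595,  0.36742428],
       [-0.99972236, -0.01379656, -0.01910136, -0.09972261],
       [ 0.02117301, -0.17026111, -0.98517149,  0.99522381],
       [ 0.        ,  0.        ,  0.        ,  1.        ]])}
```

View pics/top0.png

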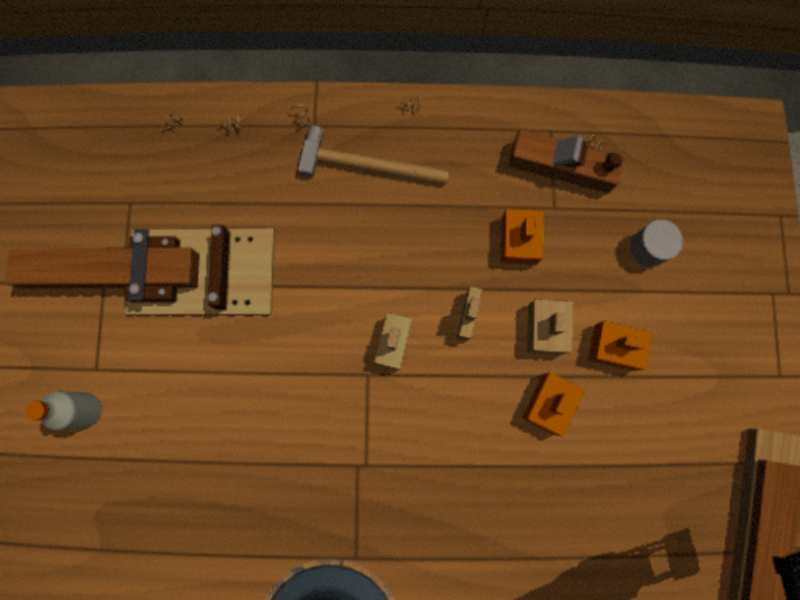

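View pics/scene0.png

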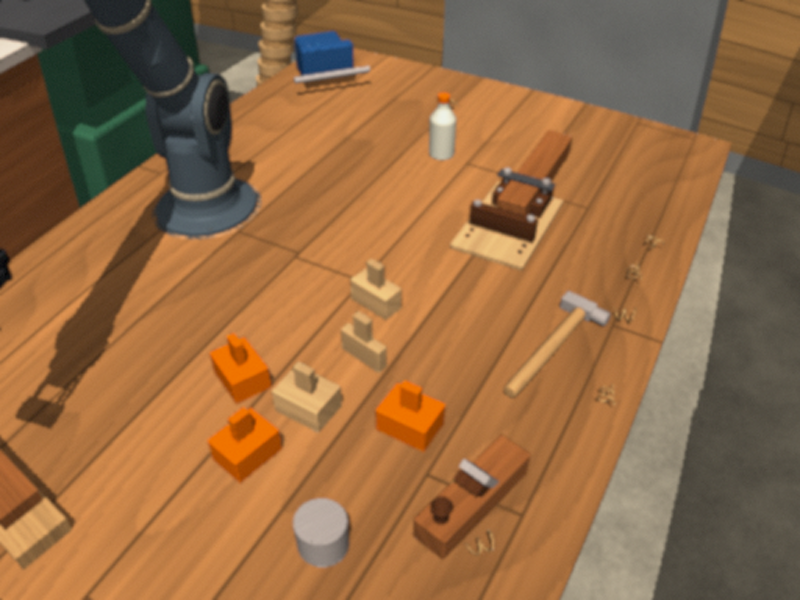

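Top: the jig is at about (200,270), with the gap between the rail end (~195) and the stop (~210). The pale spacers are at (393,342) middle, (470,312) thin and (552,326) thick; the three blocks at (523,236), (620,345) and (555,405) are orange look-alikes. I'll enlarge the crops next.

```bash
cat > h.py <<'E'
from bench import ctrl
import cv2,numpy as np
def ray(i,u,v):
    f=192/np.tan(np.radians(i["fov_y"])/2)
    p=cv2.undistortPoints(np.array([[[u,v]]],float),np.array([[f,0,i["cx"]],[0,f,i["cy"]],[0,0,1]]),np.array([i["k1"],0,0,0.]),None,None,None) if 0 else None
    d=np.array([(u-i["cx"])/f,(v-i["cy"])/f]);s=d.copy()
    for _ in range(30): s=d/(1+i["k1"]*(s@s))
    return i["T"][:3,3],i["T"][:3,:3]@np.r_[s,1]
def at(i,u,v,z):
    o,d=ray(i,u,v);return (o+d*(z-o[2])/d[2])[:2]
def proj(i,P):
    f=192/np.tan(np.radians(i["fov_y"])/2)
    T=i["T"];c=T[:3,:3].T@(np.asarray(P,float)-T[:3,3]);s=c[:2]/c[2];s=s*(1+i["k1"]*(s@s))
    return f*s+[i["cx"],i["cy"]]
def crop(im,u0,v0,u1,v1,k,name):
    cv2.imwrite(name,cv2.resize(im[v0:v1,u0:u1,::-1],None,fx=k,fy=k,interpolation=cv2.INTER_CUBIC))
E
python3 - <<'E'
from h import *
im=ctrl.capture("top")
a=cv2.resize(im[140:210,75:180],None,fx=7,fy=7,interpolation=cv2.INTER_CUBIC)  # 735x490
crop(im,75,140,180,208,7,"pics/jig.png")
crop(im,232,178,376,246,5.5,"pics/sp.png")
E
```

```text
(no output)
```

View pics/jig.png

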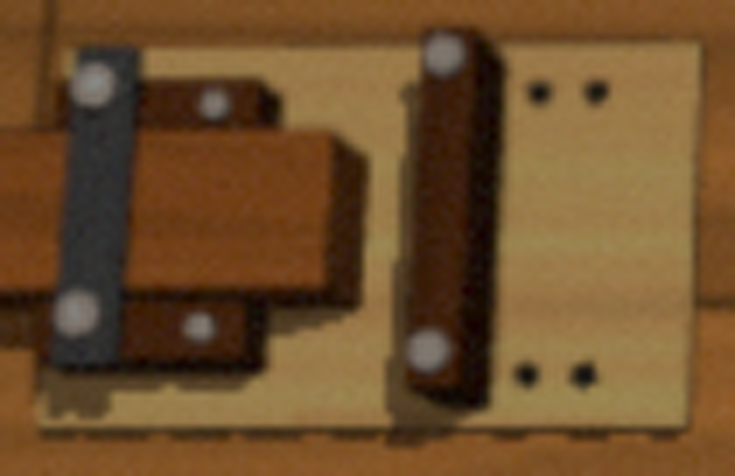

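View pics/sp.png

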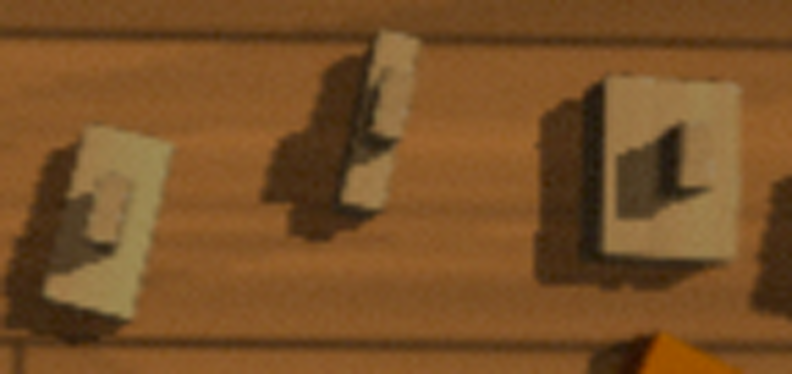

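```bash
python3 - <<'E'
from h import *
i=ctrl.camera_info("top")
J=lambda u,v,z:at(i,75+u/7-.0,140+v/7-.0,z)
S=lambda u,v,z:at(i,232+u/5.5,178+v/5.5,z)
rt=[J(333,131,.057),J(325,292,.057)]; rf=[J(368,160,.012),J(358,305,.012)]
st=[J(423,35,.060),J(407,385,.060)]
b=[J(702,42,.012),J(690,428,.012),J(38,428,.012)]
print("railtop",rt,"foot",rf,"\nstop",st,"\nbase",b, np.linalg.norm(b[0]-b[1]),np.linalg.norm(b[1]-b[2]))
c=[S(*p,.048) for p in((378,30),(421,40),(380,213),(340,205))]
print("thin",c,np.mean(c,0)); print(c[0]-c[3],c[1]-c[2])
c=[S(*p,.092) for p in((383,68),(410,72),(395,140),(372,135))];print("tab",np.mean(c,0))
print(S(396,103,.092))
for n,cs in(("mid",((90,125),(173,147),(133,320),(45,297))),("thick",((605,75),(740,85),(735,262),(600,255)))):
    c=[S(*p,.048) for p in cs];print(n,np.mean(c,0),np.linalg.norm(c[0]-c[1]),np.linalg.norm(c[1]-c[2]))
E
```

```text
railtop [array([0.61298853, 0.23536503]), array([0.55278752, 0.23370772])] foot [array([0.61343508, 0.23687261]), array([0.55681226, 0.23656593])] 
stop [array([0.64892557, 0.20353547]), array([0.51858759, 0.20019018])] 
base [array([0.66162077, 0.1103093 ]), array([0.51155699, 0.10724697]), array([0.50777158, 0.35734596])] 0.15009502579891096 0.2501276338134586
thin [array([ 0.55640515, -0.2223019 ]), array([ 0.55197208, -0.24233774]), array([ 0.47104674, -0.22256678]), array([ 0.4745156 , -0.20420228])] [ 0.51348489 -0.22285217]
[ 0.08188956 -0.01809961] [ 0.08092534 -0.01977096]
tab [ 0.51464673 -0.22165802]
[ 0.51497377 -0.22430484]
mid [ 0.4655755  -0.09925311] 0.03941215473088887 0.08116731130630066
thick [ 0.49308029 -0.35794634] 0.06405310361204754 0.08296904568393423
```

```bash
cat >> h.py <<'E'
from scipy.spatial.transform import Rotation as Ro
def go(x,y,z,yaw):
    s=ctrl.get_state();R=Ro.from_rotvec(s["ee_rot"]).as_matrix()
    d=R.T@(np.array([x,y,z])-s["eef_pos"]);c=np.arctan2(R[1,0],R[0,0])
    t=-((yaw-c+np.pi/2)%np.pi-np.pi/2)
    print("cm",np.round(d*100,2),"turn",round(t,3),"yaw now",round(c,3),"tilt",round(float(np.arccos(-R[2,2])),4),"pos",s["eef_pos"].round(4),"t",s["time_s"])
E
python3 -c "
from h import *
go(.514,-.223,.2,-.228)"
```

```text
cm [ 44.33 -33.18   4.42] turn 0.477 yaw now 0.249 tilt 0.0015 pos [ 0.1661 -0.6538  0.2437] t 0.15
```

Request:
move_arm(
  deltas=[
    [44.3,-33.2,0,0.477,100],
    [44.3,-33.2,0,0.477,100],
    [44.3,-33.2,0,0.477,100],
    [44.3,-33.2,0,0.477,100],
    [44.3,-33.2,0,0.477,100],
    [44.3,-33.2,0,0.477,100],
    [44.3,-33.2,0,0.477,100],
    [44.3,-33.2,0,0.477,100],
    [44.3,-33.2,2,0.477,100],
    [44.3,-33.2,4.4,0.477,100],
  ],
)

```text
time_s: 1.15
eef_pos: [0.48, -0.2664, 0.2224]
ee_rot: [3.12, -0.357, 0.006]
wrist_force: [0.4, 0.4, -0.3]
gripper_width: 0.0871
```

```bash
python3 -c "
from h import *
go(.514,-.223,.2,-.228)"
```

```text
cm [ 2.32 -4.99  2.25] turn 0.0 yaw now -0.228 tilt 0.0039 pos [ 0.48   -0.2664  0.2224] t 1.15
```

Request:
move_arm(
  deltas=[
    [2.2,-4.8,2,0,100],
    [2.2,-4.8,2,0,100],
    [2.2,-4.8,2,0,100],
    [2.2,-4.8,2,0,100],
    [2.2,-4.8,2,0,100],
  ],
)

```text
time_s: 1.65
eef_pos: [0.5094, -0.2283, 0.2017]
ee_rot: [3.119, -0.363, 0.001]
wrist_force: [0.2, -1.3, -0.4]
gripper_width: 0.087
```

```bash
python3 - <<'E'
from h import *
go(.514,-.223,.2,-.228)
i=ctrl.camera_info("wrist");im=ctrl.capture("wrist")
print(i["fov_y"],i["T"][:3,3])
P=[.514,-.223];print(proj(i,P+[.092]),proj(i,P+[.048]))
crop(im,0,0,512,384,1.5625,"pics/w1.png")
np.save("i1.npy",i,allow_pickle=True)
E
```

```text
cm [ 0.33 -0.62  0.17] turn -0.004 yaw now -0.232 tilt 0.0013 pos [ 0.5094 -0.2283  0.2017] t 1.65
58.26910282549695 [ 0.5890928  -0.24671588  0.34265738]
[245.7213276  196.93347432] [246.79252796 182.06150615]
```

View pics/w1.png

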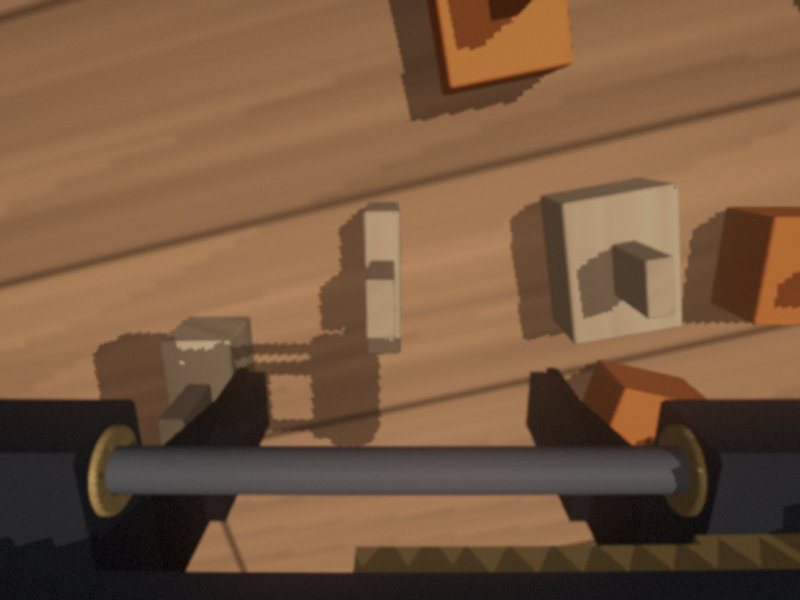

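```bash
python3 - <<'E'
from h import *
i=np.load("i1.npy",allow_pickle=True).item()
W=lambda u,v,z:at(i,u/1.5625,v/1.5625,z)
c=[W(*p,.048) for p in((364,210),(400,210),(400,352),(366,352))]
print(np.mean(c,0),c[0]-c[3],c[1]-c[2],c[0]-c[1])
c=[W(*p,.092) for p in((366,279),(394,279),(396,340),(367,340))]
print(np.mean(c,0),c[0]-c[3],c[0]-c[1])
go(.514,-.223,.11,-.228)
E
```

```text
[ 0.5147536  -0.22137735] [ 0.08070284 -0.01924179] [ 0.08081048 -0.01878922] [0.0044699  0.01904135]
[ 0.51319366 -0.22120727] [ 0.03043987 -0.00717202] [0.00307232 0.01308555]
cm [ 0.32 -0.61  9.17] turn -0.004 yaw now -0.232 tilt 0.0012 pos [ 0.5094 -0.2281  0.2017] t 1.7
```

Request:
move_arm(
  deltas=[
    [0.35,-0.7,3,0,100],
    [0.35,-0.7,6,0,100],
    [0.35,-0.7,9,0,100],
    [0.35,-0.7,9,0,100],
    [0.35,-0.7,9,0,100],
  ],
)

```text
time_s: 2.2
eef_pos: [0.5151, -0.2211, 0.1117]
ee_rot: [3.121, -0.36, 0.0]
wrist_force: [-0.5, -0.2, 1.0]
gripper_width: 0.0869
```

```bash
python3 -c "
from h import *
go(.5142,-.2217,.078,-.231)"
```

```text
cm [-0.07  0.07  3.37] turn 0.001 yaw now -0.23 tilt 0.0004 pos [ 0.5151 -0.2211  0.1117] t 2.2
```

Request:
move_arm(
  deltas=[
    [-0.05,0.05,1.5,0,100],
    [-0.05,0.05,3,0,100],
    [-0.05,0.05,3.4,0,100],
    [-0.05,0.05,3.4,0,50],
    [-0.05,0.05,3.4,0,30],
    [-0.05,0.05,3.4,0,5],
    [-0.05,0.05,3.4,0,5],
    [-0.05,0.05,3.4,0,5],
    [-0.05,0.05,3.4,0,5],
    [-0.05,0.05,3.4,0,5],
  ],
  newtons=25,
)

```text
time_s: 3.2
eef_pos: [0.5146, -0.2205, 0.0772]
ee_rot: [3.121, -0.358, 0.0]
wrist_force: [-0.1, -0.5, -0.4]
gripper_width: 0.0389
```

Request:
move_arm(
  deltas=[
    [0,0,0,0,0],
    [0,0,0,0,0],
    [0,0,0,0,0],
    [0,0,-1,0,0],
    [0,0,-3,0,0],
    [0,0,-6,0,0],
    [0,0,-9,0,0],
    [0,0,-12,0,0],
    [0,0,-12,0,0],
  ],
)

```text
time_s: 4.1
eef_pos: [0.5173, -0.2213, 0.2023]
ee_rot: [3.119, -0.358, 0.015]
wrist_force: [1.2, -0.3, -0.6]
gripper_width: 0.0137
```

```bash
python3 -c "
from h import *
print(ctrl.get_state()['gripper_width'])
go(.585,.2185,.198,.023)"
```

```text
0.013667587395121078
cm [ -3.36 -44.37   0.33] turn -0.251 yaw now -0.228 tilt 0.0097 pos [ 0.5173 -0.2213  0.2023] t 4.1
```

Request:
move_arm(
  deltas=[
    [-3.4,-44.4,0,-0.251,0],
    [-3.4,-44.4,0,-0.251,0],
    [-3.4,-44.4,0,-0.251,0],
    [-3.4,-44.4,0,-0.251,0],
    [-3.4,-44.4,0,-0.251,0],
    [-3.4,-44.4,0,-0.251,0],
    [-3.4,-44.4,0,-0.251,0],
    [-3.4,-44.4,0,-0.251,0],
    [-3.4,-44.4,0,-0.251,0],
    [-3.4,-44.4,0,-0.251,0],
  ],
  newtons=30,
)

```text
time_s: 5.1
eef_pos: [0.5801, 0.2289, 0.1969]
ee_rot: [-3.135, -0.054, 0.001]
wrist_force: [-0.9, 0.3, -0.5]
gripper_width: 0.0134
```

Request:
move_arm(
  deltas=[
    [0,0,0,0,0],
    [0,0,0,0,0],
    [0,0,0,0,0],
  ],
)

```text
time_s: 5.4
eef_pos: [0.5821, 0.2174, 0.1968]
ee_rot: [3.14, 0.031, -0.001]
wrist_force: [0.4, -0.0, 0.7]
gripper_width: 0.0136
```

```bash
python3 - <<'E'
from h import *
go(.585,.2185,.198,.023)
i=ctrl.camera_info("wrist");im=ctrl.capture("wrist")
print(ctrl.get_state()["gripper_width"])
for P in([.585,.2338,.012],[.5853,.202,.012]): print(proj(i,P)*1.5625)
crop(im,0,0,512,384,1.5625,"pics/w2.png")
np.save("i2.npy",i,allow_pickle=True)
E
```

```text
cm [ 0.29 -0.1  -0.12] turn -0.003 yaw now 0.02 tilt 0.0015 pos [0.5821 0.2174 0.1968] t 5.4
0.013630544741937535
[370.46468544 271.4308934 ]
[421.62803958 272.00891529]
```

View pics/w2.png

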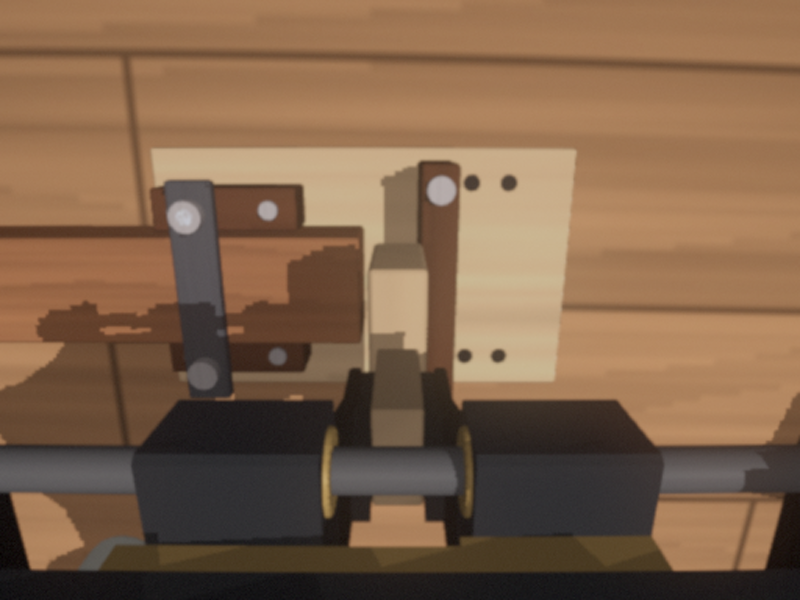

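The thin spacer is held square in the jaws, with its +x end's top edge at (372–427,270). The rail's end edge is at u≈362 and the stop's inner edge at u≈419 (v 165).

```bash
python3 - <<'E'
from h import *
i=np.load("i2.npy",allow_pickle=True).item()
W=lambda u,v,z:at(i,u/1.5625,v/1.5625,z)
zt=.1968-.0772
print("body+x top",W(371,270,zt+.048),W(427,270,zt+.048),"bottom",W(373,245,zt),W(424,245,zt))
print("tab+x top",W(374,350,zt+.092),W(421,350,zt+.092))
print("rail top",W(363,228,.057),W(362,341,.057),"foot",W(367,250,.012),W(365,370,.012))
print("stop top",W(419,163,.060),W(427,365,.060), W(421,250,.060))
print("base",W(152,149,.012),W(575,149,.012),W(556,381,.012))
E
```

```text
body+x top [0.62328392 0.22682819] [0.62366642 0.20866899] bottom [0.62229339 0.22813427] [0.62273552 0.20722546]
tab+x top [0.61318882 0.22404884] [0.61343485 0.21220828]
rail top [0.61917099 0.23589713] [0.556001   0.23628614] foot [0.5984682  0.23602017] [0.51828083 0.23695635]
stop top [0.65283796 0.20784787] [0.54354107 0.19969714] [0.60874139 0.20533025]
base [0.65591927 0.36202621] [0.66098172 0.1150165 ] [0.51284812 0.10999499]
```

Request:
move_arm(
  deltas=[
    [0.35,-0.15,1.5,0,0],
    [0.35,-0.15,3,0,0],
    [0.35,-0.15,4.4,0,0],
    [0.35,-0.15,4.4,0,0],
    [0.35,-0.15,4.4,0,0],
    [0.35,-0.15,4.4,0,0],
  ],
)

```text
time_s: 6.05
eef_pos: [0.5857, 0.2216, 0.1535]
ee_rot: [-3.141, -0.036, -0.001]
wrist_force: [0.6, 0.0, -0.0]
gripper_width: 0.0138
```

```bash
python3 - <<'E'
from h import *
go(.585,.2195,.0892,.023)
i=ctrl.camera_info("wrist");im=ctrl.capture("wrist")
crop(im,200,110,330,207,6,"pics/w3.png")
np.save("i3.npy",i,allow_pickle=True)
E
```

```text
cm [-0.08  0.21  6.43] turn 0.0 yaw now 0.023 tilt 0.0009 pos [0.5857 0.2216 0.1535] t 6.05
```

View pics/w3.png

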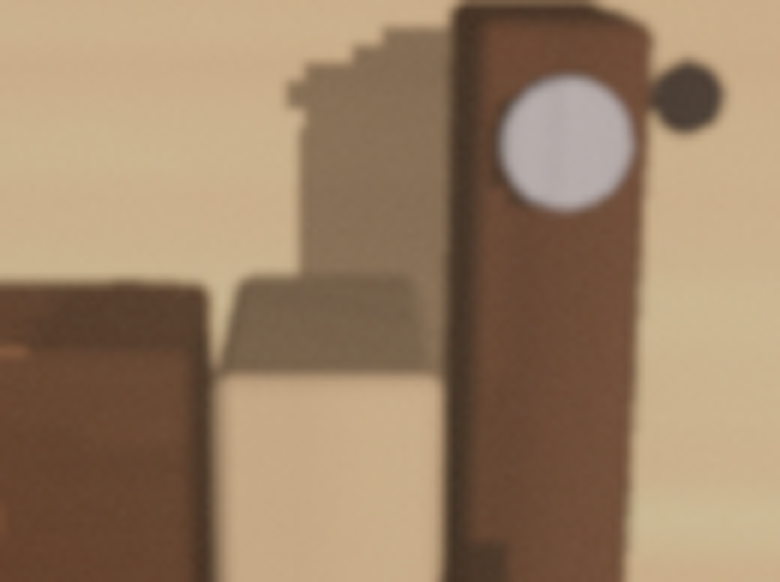

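```bash
python3 - <<'E'
from h import *
i=np.load("i3.npy",allow_pickle=True).item()
W=lambda u,v,z:at(i,200+u/6,110+v/6,z)
zt=.1535-.0772
print("spacer bottom",W(238,280,zt),W(412,280,zt),"top",W(220,373,zt+.048),W(440,373,zt+.048))
print("rail",W(195,350,.057),"foot",W(210,300,.012))
print("stop top",W(478,20,.060),W(470,400,.06),"foot",W(453,30,.012),W(446,400,.012))
E
```

```text
spacer bottom [0.62604527 0.23199267] [0.62650226 0.21341869] top [0.62719896 0.23160149] [0.6276561  0.21303415]
rail [0.61393723 0.23766702] foot [0.61091245 0.23826788]
stop top [0.65272391 0.20641571] [0.60943872 0.20535027] foot [0.64829895 0.20614544] [0.59745854 0.20496001]
```

Request:
move_arm(
  deltas=[
    [0,0.07,1,0,0],
    [0,0.07,2,0,0],
    [0,0.07,3,0,0],
    [0,0.07,4,0,0],
    [0,0.07,5,0,0],
    [0,0.07,5.6,0,0],
    [0,0.07,6,0,0],
    [0,0.07,6.2,0,0],
    [0,0.07,6.3,0,0],
    [0,0.07,6.3,0,0],
  ],
)

```text
time_s: 7.1
eef_pos: [0.5856, 0.2207, 0.0904]
ee_rot: [-3.141, -0.036, -0.001]
wrist_force: [0.1, -0.0, -1.5]
gripper_width: 0.0142
```

```bash
python3 - <<'E'
from h import *
go(.585,.2207,.0892,.023)
print(ctrl.get_state()["wrist_force"])
E
```

```text
cm [-0.06 -0.    0.12] turn -0.0 yaw now 0.023 tilt 0.0005 pos [0.5856 0.2207 0.0904] t 7.1
[ 0.063446   -0.03017161 -1.54628877]
```

Request:
move_arm(
  deltas=[
    [0,0,0.1,0,0],
    [0,0,0.15,0,0],
    [0,0,0.15,0,0],
  ],
)

```text
time_s: 7.4
eef_pos: [0.5857, 0.2207, 0.0892]
ee_rot: [-3.141, -0.036, -0.001]
wrist_force: [-0.2, -0.5, 1.7]
gripper_width: 0.0139
```

Request:
move_arm(
  deltas=[
    [0,0,0.1,0,0],
    [0,0,0.1,0,0],
  ],
)

```text
time_s: 7.6
eef_pos: [0.5857, 0.2207, 0.0891]
ee_rot: [3.141, 0.036, 0.002]
wrist_force: [-1.7, -1.0, 8.3]
gripper_width: 0.0141
```

Contact with the base (8 N up). I'll release and go up.

Request:
move_arm(
  deltas=[
    [0,0,-0.05,0,10],
    [0,0,-0.05,0,40],
    [0,0,-0.05,0,40],
    [0,0,-0.05,0,40],
    [0,0,-0.05,0,40],
    [0,0,-0.05,0,40],
    [0,0,-1.5,0,40],
    [0,0,-4,0,40],
    [0,0,-8,0,40],
    [0,0,-12,0,40],
  ],
)

```text
time_s: 8.6
eef_pos: [0.5851, 0.2206, 0.2096]
ee_rot: [-3.141, -0.036, 0.0]
wrist_force: [0.3, 1.1, 0.3]
gripper_width: 0.0348
```

Request:
move_arm(
  deltas=[
    [-5,0,-3,0,40],
    [-9,0,-5,0,40],
    [-9,0,-5,0,40],
    [-9,0,-5,0,40],
  ],
)

```text
time_s: 9.0
eef_pos: [0.4953, 0.2189, 0.2597]
ee_rot: [-3.141, -0.038, -0.006]
wrist_force: [-0.1, -0.3, 0.6]
gripper_width: 0.035
```

```bash
python3 - <<'E'
from h import *
s=ctrl.get_state();print(s["time_s"],s["eef_pos"],s["wrist_force"],s["gripper_width"])
i=ctrl.camera_info("wrist");im=ctrl.capture("wrist");np.save("i4.npy",i,allow_pickle=True)
a=cv2.resize(im,(400,300),interpolation=cv2.INTER_AREA)
t=ctrl.capture("scene"); t=cv2.resize(t[75:275,125:392],(400,300),interpolation=cv2.INTER_CUBIC)
w=cv2.resize(im,None,fx=1.5625,fy=1.5625,interpolation=cv2.INTER_CUBIC)
cv2.imwrite("pics/end.png",np.vstack([w[:300],np.hstack([t,cv2.resize(ctrl.capture("top")[140:240,75:375][:, :],(400,300))])])[:,:,::-1])
E
```

```text
9.0 [0.49526316 0.21892306 0.25972735] [-0.05301992 -0.25172543  0.59602443] 0.03495477908215989
```

View pics/end.png

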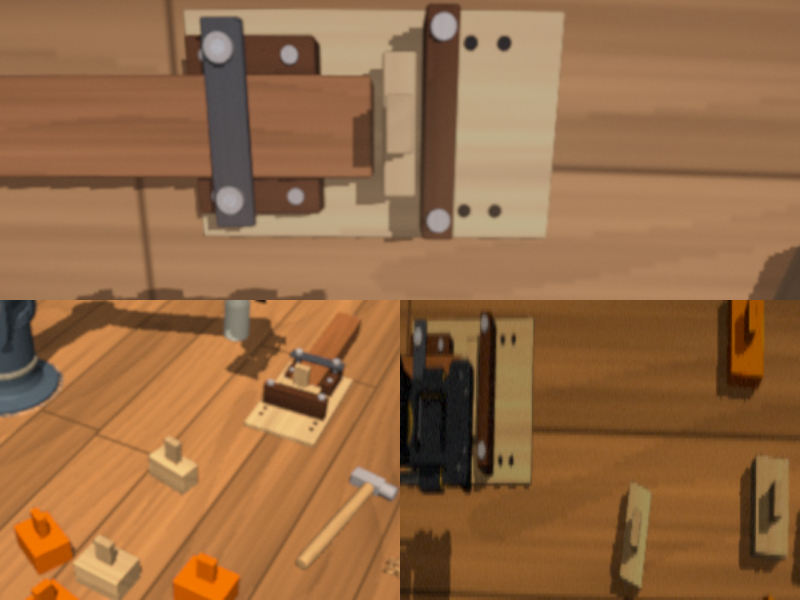

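The spacer (385–416, 52–196) stands in the gap between the rail end (372) and the stop (425). It is square and centred on the rail: v is 124 for the spacer and 126 for the rail. The other two spacers still stand on the bench, so I'm handing in.

```bash
python3 -c "
from bench import ctrl
print(ctrl.finish_job())"
```

```text
the job is handed in; nothing more can be done
None
```

The thin spacer now stands in the gap, and I handed the job in at about 9 s on the robot's clock. The gap measured about 32–33 mm, and both empty bolt-hole pairs lay beyond the stop, so the thin (20 mm) spacer was the one that fits. I gripped it by its tab, set it down until it touched the base (8 N upward), let go and moved the arm clear.

The last pictures show it upright and square, with play on both sides and centred on the rail to within about 1–2 mm. The middle and thick spacers, which I never touched, are still standing on the bench. Before lowering, the top and wrist cameras disagreed by 2–4 mm on where the gap is, so I used the close wrist view. No check failed.

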